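# Unclamp a sample jar and hold it down on the touch-start mixer

## Robot

A 6-joint arm with a two-finger parallel gripper is mounted at the origin on the work surface. World frame = base frame: x ahead of the robot, y to its left, z up, the work surface at z = 0. Lengths are in m, angles in rad, forces in N, time in s.
With the tool pointing down it reaches from about 0.3 to 0.85 m from the base axis. Payload 4.2 kg.
Tool frame: the origin (TCP) lies midway between the tips of the shut fingers; the grasp point (between the pads) lies 19 mm behind it; z points along the fingers, y is the line along which they close (so a half turn about z gives the same grasp; the last joint's range is limited). The gripper opens to 91 mm and grips with 3 to 60 N. Pads are 32 mm wide; open, the fingers measure 118 mm over their backs; the gripper's body (76 mm by 178 mm) begins 60 mm behind the grasp point.
Start: joints at [1.24, 0.32, 1.565, -0, 1.257, -0.02], TCP at [0.176, 0.547, 0.214] pointing down, gripper open.
Joint ranges: [-3.11, 3.11], [-0.84, 2.01], [0.21, 2.61], [-1.34, 4.49], [0.05, 2.63], [-2.56, 2.56]. Speed limits (rad/s): [2.57, 2.57, 3.14, 3.14, 3.14, 3.14].

## Interface

Orientations are given as a unit quaternion [w, x, y, z].
In Python, from bench import sensors, vision, ctrl gives the robot as it stands.
- The arm moves only by the tool move_arm, never from a script. Its argument "increments" is a list of rows, each an object with "linear": the shift along the world's x, y, z in m, a list of three; "delta_rot": the turn, a rotation vector about the world's x, y, z in rad, a list of three; "grip": the finger opening in m, from 0 to 0.0912. A call has 1 to 5 rows; each row shifts and turns the commanded pose from where the row before left it; what a row does not reach is not made up. A row lasts 1/12 s, in which the tool goes at most 41.7 mm and 7.16 degrees, less where a joint would pass 70% of its speed; a pose out of reach is approached as far as the arm can. A call with a gripper value outside its range is refused whole. The fingers move at their own pace and stop on an object; the grip force is fixed at half the most. Time passes only in rows, so rows that do not move let the fingers close. It gives the time, the measured TCP pose, the force, the opening and the grip force at its end, in the units of the state.
- sensors.observe(): the state, without advancing time (a new reading comes with each control period).
- vision.get_image(name): name is "scene" or "top" or "wrist"; returns a dict with "frame" (400x640x3 uint8, red, green, blue), "fx", "fy", "cx", "cy" (pixels), "R" (3x3) and "t" (3): a world point X has camera coordinates R X + t; the wrist camera has in their place "tool_from_camera" (4x4, takes a point from camera to tool coordinates, whose origin is the TCP and whose axes are the flange's). Camera axes: x right, y down, z forward; pixel columns grow to the right and rows downward; lengths in m; the calibration is good to about 2 mm. A picture is of the moment at which its call begins: read the wrist's pose just before it. There is no depth.
- ctrl.hand_in(): hands the job in; it is judged then, once.
The state is a dict: "time_s": time; "qpos": joint angles; "joint_velocities": joint speeds; "joint_efforts": joint torques, N m; "ee_pos": TCP position; "tool_rot": TCP orientation; "ft_force": force on the tool from outside, world axes, zero at the start; "wrist_torque": the same for the moment, N m; "gripper_width": finger opening in m; "grip_force": force on a finger pad.
Only numpy, scipy, OpenCV 4.12 (cv2) and the standard library are available. Lean on these libraries where they do the work, as an engineer would, in place of code of your own. Each camera call takes 0.05 s, during which the arm holds its last target. There are 200 camera calls.

## Task

Slide the clamp's jaw fully open (it has an upright black post to take it by), lift the sample jar out of the clamp, and, keeping the jar upright, set its foot flat inside the rim of the mixer's round sprung platform and press the platform down with the jar about 8 mm, half-way of its 16 mm travel (neither barely pressed nor bottomed out). Finish while still holding the jar pressed down there: do not let go, and leave the clamp open. Leave the other jars, the beaker, the spatula and the wrench where they are.

Things in the scene. Friction and masses are not known exactly. Their poses are not given: they have to be found in the camera images.
- jaw (a joint): sliding jaw of the clamp, in metres: 0 = closed on the jar, 0.040 = fully open (end stop). It slides level, with about 3 N of friction, along the clamp's own -x axis and stays where it is left. Starts between 0 and 0.004. Closed, its lip reaches over the jar's wide foot, so the jar cannot be lifted until the jaw is open
- jaw_post (a point): middle of the gripping length of the upright black round post on the jaw, 18 mm diameter; this point is 52 mm above the bench and moves with the jaw. The post is free from 24 mm below this point (top of the jaw, 28 mm above the bench) to 23 mm above it (its top). It stands 85 mm from the jar's axis with the jaw closed, 125 mm with it open
- clamp: aluminium clamp bolted to the bench: base plate 205 x 90 x 12 mm, origin on the bench under the nominal jar axis, x axis pointing from the jar towards the fixed steel jaw, -x towards the sliding jaw and its post (the opening direction, roughly towards the robot). The base runs from x = -145 to +60 mm. The fixed jaw stands from x = +29 to +51 mm, 74 mm wide in y, its top 34 mm above the bench. The sides of the jar in the y directions are free for the fingers
- clamp_floor (a point): top of the clamp's base plate where the jar stands, 12 mm above the bench
- jar_centre (a point): centre of the sample jar held in the clamp: white plastic with a blue screw cap, straight round body and cap 40 mm diameter, 84 mm tall in all, with a wide round foot 56 mm diameter and 8 mm thick at the bottom. The point is on the axis 42 mm above the underside of the foot; z is the jar's axis. Mass 0.15 to 0.29 kg. There are other jars of this kind: this is the one in the clamp
- jar_foot (a point): centre of the underside of that jar's foot
- mixer: touch-start mixer fixed to the bench: grey round body, 130 mm diameter and 80 mm high, origin on the bench on its vertical axis; the grey dished sprung platform stands above it on a short stem
- platform_floor (a point): centre of the platform's flat floor, on which the jar's foot is set; 106 mm above the bench when not pressed, and it sinks with the platform. The platform is a round dish of 68 mm inner diameter with a rim 8 mm above the floor, 76 mm outside
- platform (a joint): how far the sprung platform is pressed straight down, in metres: 0 = up, 0.016 = bottomed. The spring needs about 6 N to start moving and 0.5 N more per mm (10 N at 8 mm, 14 N at 16 mm, including the jar's own weight of 1.5 to 2.9 N); it rises again when let go
- jar_b_centre (a point): bystander: a jar of the same kind standing loose on the bench, not part of the job; the point is its centre, 42 mm above its foot
- jar_c_centre (a point): bystander: a jar of the same kind standing loose on the bench, not part of the job; the point is its centre, 42 mm above its foot
- jar_d_centre (a point): bystander: a jar of the same kind standing loose on the bench, not part of the job; the point is its centre, 42 mm above its foot
- beaker_centre (a point): bystander: glass beaker, 60 mm diameter, 75 mm high; the point is at half height
- spatula_grip (a point): bystander: broad steel spatula lying on the bench, 150 mm long; the point is on its handle
- wrench_centre (a point): bystander: flat steel wrench lying on the bench, about 155 mm long; the point is at its middle
Mind the look-alikes: they are no part of the job. What is shaped like the part that bears jar_centre but green is not meant.

How it is judged:
On the way, in this order (a step that is already met when the one before it is completed fails the run):
1. the jaw is slid open while the jar still stands in the clamp (value of joint jaw above 0.032 m and z of jar_foot in the frame of clamp below 0.02 m and horizontal distance between jar_foot and clamp_floor below 0.03 m), for 0.1 s.
2. the jar is lifted out of the clamp, carried by the fingers alone (z of jar_foot in the frame of clamp above 0.05 m and contact force between the fingers and jar above 1 N and value of joint platform below 0.003 m and value of joint jaw above 0.03 m), for 0.2 s.
At the end, for the whole second after the job is handed in: Last second: the held jar presses the platform 4.5 to 11.5 mm down, steadily, with over 5 N; fingers on the jar, robot off the platform; foot within 12 mm of the platform's centre and 4 mm of its floor, jar upright within 0.12 rad, jaw open over 30 mm (value of joint platform between 0.0045 and 0.0115 m and velocity of joint platform between -0.01 and 0.01 m/s and contact force between jar and platform above 5 N and contact force between the fingers and jar above 2 N and contact force between each of the arm, the fingers and platform below 0.5 N and horizontal distance between jar_foot and platform_floor below 0.012 m and z of jar_foot in the frame of platform_floor below 0.004 m and angle between jar_centre's own z axis and vertical below 0.12 rad and value of joint jaw above 0.03 m); the arm keeps its last pose, push and grip.
It fails at once if the jar is tipped over (more than 0.5 rad) (angle between jar_centre's own z axis and vertical above 0.5 rad).
It fails at once if another jar, the beaker, the spatula or the wrench is moved by more than 30 mm (distance of any of jar_b_centre, jar_c_centre, jar_d_centre, beaker_centre, spatula_grip, wrench_centre from where it was at the start of the episode above 0.03 m).
It also fails if it takes over 51 s, if anything falls off the work surface, if the arm or the gripper's body presses on something with over 40 N, if the wrist force passes 120 N, or if a joint passes its speed limit or range.

## Working session

There is one attempt and no reset: what is moved stays moved. The work goes in short steps, Python scripts to look and compute and a tool call to move; the robot and the scene stay as the last step left them, time stands still between calls to the robot, and variables do not carry over. Pictures are saved under pics/ and viewed, at most 10 in all, crops included, and the job is handed in when it is done.

Besides the shell and the picture viewer there is one more tool, called after "Call:" by a JSON object that holds its "op" and its "data", one argument or row to a line. move_arm: Moves the arm, as the interface text tells. Its arguments: {"type":"object","properties":{"increments":{"type":"array","items":{"type":"object","properties":{"linear":{"type":"array","items":{"type":"number"}},"delta_rot":{"type":"array","items":{"type":"number"}},"grip":{"type":"number"}}}}},"required":["increments"]}

```bash
mkdir -p pics
cat > h.py <<'E'
import numpy as np, cv2
from bench import sensors, vision, ctrl
def cam(n):
    c=vision.get_image(n); return c
def save(c,f): cv2.imwrite(f,cv2.cvtColor(c["frame"],cv2.COLOR_RGB2BGR))
def px2w(c,u,v,z):
    R=np.array(c["R"]);t=np.array(c["t"])
    d=R.T@np.array([(u-c["cx"])/c["fx"],(v-c["cy"])/c["fy"],1]); o=-R.T@t
    return o+d*(z-o[2])/d[2]
def w2px(c,X):
    p=np.array(c["R"])@np.array(X)+np.array(c["t"]); return p[0]/p[2]*c["fx"]+c["cx"],p[1]/p[2]*c["fy"]+c["cy"]
E
python3 - <<'E'
from h import *
import pickle
s=sensors.observe(); print(s)
for n in("scene","top"):
    c=cam(n); save(c,f"pics/{n}1.png"); pickle.dump(c,open(n+".pkl","wb"))
    print(n,-np.array(c["R"]).T@c["t"],c["fx"])
E
```

```text
{'time_s': 0.0, 'qpos': array([ 1.24002255e+00,  3.20307584e-01,  1.56570600e+00,  2.94751975e-05,
        1.25735279e+00, -2.00089915e-02]), 'joint_velocities': array([ 3.48151547e-05,  5.85452835e-04,  1.12552814e-03,  7.27296754e-04,
       -5.00678145e-04,  3.43488806e-04]), 'joint_efforts': array([-1.43263063e-03, -4.12447464e+01, -2.31971169e+01,  7.27051869e-02,
        4.56538657e-02, -1.50828432e-04]), 'ee_pos': array([0.17565852, 0.54698096, 0.21310079]), 'tool_rot': array([-1.68551490e-04,  1.54762339e-01,  9.87951331e-01, -8.70806582e-04]), 'ft_force': array([ 0.79569733,  0.311354  , -0.00895967]), 'wrist_torque': array([ 0.02541249,  0.04576004, -0.02038028]), 'grip_force': 0.0, 'gripper_width': 0.09120655975482586}
scene [1.12604815 0.86490568 0.83312473] 385.1755953529655
top [0.34943509 0.02599197 1.40499823] 480.8635259921965
```

View pics/top1.png

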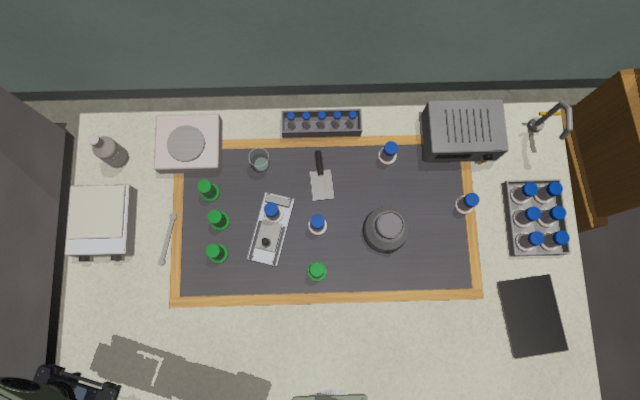

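View pics/scene1.png

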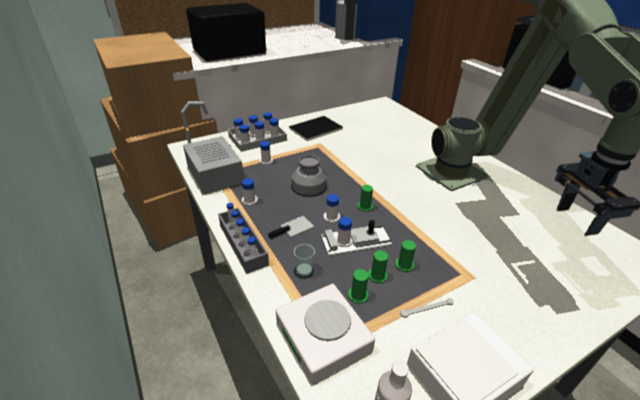

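Top view: blue-capped jars are in the clamp at (272,211) and loose at (317,222), (389,152) and (468,203). Green ones are at (207,188), (217,218), (215,252) and (317,270), and the mixer is at (386,230). I choose (272,211), in the clamp with the black post at (266,242), and check it in a crop.

Run:
```python
from h import *
import pickle
c=pickle.load(open("top.pkl","rb"))
f=cv2.cvtColor(c["frame"],cv2.COLOR_RGB2BGR)
a=cv2.resize(f[185:275,240:330],None,fx=6,fy=6,interpolation=cv2.INTER_CUBIC)[:,:400]
b=cv2.resize(f[185:275,350:416],None,fx=6,fy=6,interpolation=cv2.INTER_CUBIC)
cv2.imwrite("pics/crop1.png",np.hstack([a,b]))
```

```text
(no output)
```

View pics/crop1.png

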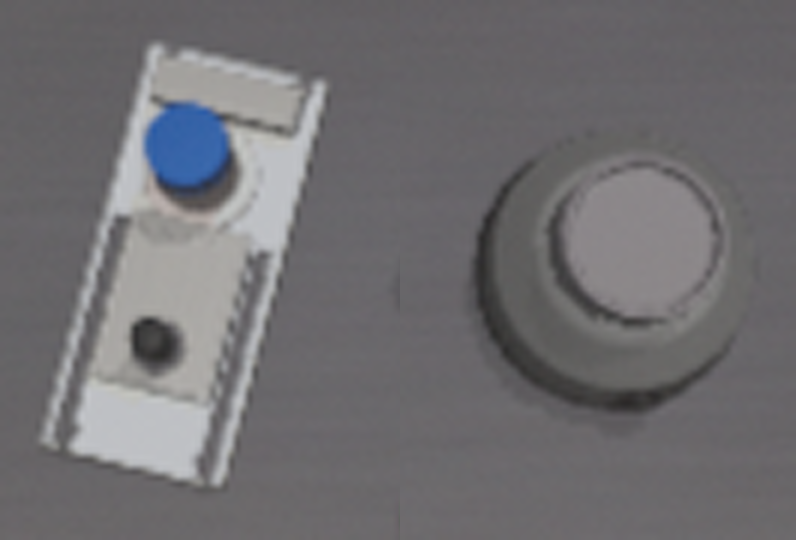

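Run:
```python
from h import *
import pickle
c=pickle.load(open("top.pkl","rb"))
g=lambda x,y,z:px2w(c,240+(x+.5)/6-.5,185+(y+.5)/6-.5,z)
jar=g(188,146,.096);post=g(152,338,.075);plat=px2w(c,350+(638.5-400)/6-.5,185+243.5/6-.5,.108)
print("jar",jar,"post",post,np.linalg.norm((jar-post)[:2]),"plat",plat)
k=[g(*p,.012) for p in((155,45),(325,85),(220,487),(42,443))]
print(np.array(k)); 
print("len",np.linalg.norm(k[0]-k[3]),np.linalg.norm(k[1]-k[2]),np.linalg.norm(k[0]-k[1]))
d=(k[0]+k[1]-k[2]-k[3])[:2]; d/=np.linalg.norm(d); print("ax",d,np.arctan2(d[1],d[0]))
m=(k[0]+k[1])[:2]/2; print("origin from edge",m-.06*d, "mid edge2", (k[2]+k[3])[:2]/2+.145*d)
e=(jar-post)[:2];print("jar-post ang",np.arctan2(e[1],e[0]))
for n,u,v in (("jarb",317,220),):print(n,px2w(c,u,v,.084))
print(px2w(c,260,160,.06))
# fixed-body mixer ring outline: fit
# wrist camera extrinsics
w=cam("wrist");print(np.round(w["tool_from_camera"],3),w["fx"])
```

```text
jar [0.61171952 0.14560551 0.096     ] post [0.52575297 0.16478893 0.075     ] 0.08808093924786344 plat [ 0.5556526  -0.17815344  0.108     ]
[[0.68000805 0.16927431 0.012     ]
 [0.65747314 0.08542781 0.012     ]
 [0.46136607 0.13906929 0.012     ]
 [0.48475814 0.22444629 0.012     ]]
len 0.20289522666558565 0.20331107290193373 0.08682198541919248
ax [ 0.96345237 -0.26787969] -0.2711916177503164
origin from edge [0.61093345 0.14342384] mid edge2 [0.6127627  0.14291523]
jar-post ang -0.21955273367341685
jarb [0.57921035 0.01862888 0.084     ]
[0.76501401 0.17967911 0.06      ]
[[ 0.001 -0.971 -0.237  0.067]
 [ 1.     0.001  0.001 -0.   ]
 [-0.001 -0.237  0.971 -0.171]
 [ 0.     0.     0.     1.   ]] 280.37310730066747
```

The crop shows the blue cap at (188,146), the post at (152,338) and the dish centre at (638,243). Post to jar measures 88 mm and the base 203x87 mm, which fits the given sizes, so this is the right jar. The clamp's yaw is -0.271. Moving above the post.

Call:
{"op": "move_arm", "data": {
  "increments": [
    {"linear":[0.0234,-0.0254,0],"delta_rot":[0,0,0.039],"grip":0.0912},
    {"linear":[0.0234,-0.0254,0],"delta_rot":[0,0,0],"grip":0.0912},
    {"linear":[0.0234,-0.0254,0],"delta_rot":[0,0,0],"grip":0.0912},
    {"linear":[0.0234,-0.0254,0],"delta_rot":[0,0,0],"grip":0.0912},
    {"linear":[0.0234,-0.0254,0],"delta_rot":[0,0,0],"grip":0.0912}
  ]
}}

```text
time_s: 0.57
ee_pos: [0.2935, 0.4191, 0.2137]
tool_rot: [-0.0, 0.135, 0.991, -0.0]
ft_force: [0.9, 0.8, 0.9]
gripper_width: 0.0912
grip_force: 0.0
```

Call:
{"op": "move_arm", "data": {
  "increments": [
    {"linear":[0.0234,-0.0254,0],"delta_rot":[0,0,0],"grip":0.0912},
    {"linear":[0.0234,-0.0254,0],"delta_rot":[0,0,0],"grip":0.0912},
    {"linear":[0.0234,-0.0254,0],"delta_rot":[0,0,0],"grip":0.0912},
    {"linear":[0.0234,-0.0254,0],"delta_rot":[0,0,0],"grip":0.0912},
    {"linear":[0.0234,-0.0254,0],"delta_rot":[0,0,0],"grip":0.0912}
  ]
}}

```text
time_s: 0.98
ee_pos: [0.4106, 0.292, 0.2138]
tool_rot: [-0.0, 0.135, 0.991, -0.0]
ft_force: [0.2, -0.4, -0.3]
gripper_width: 0.0911
grip_force: 0.0
```

Call:
{"op": "move_arm", "data": {
  "increments": [
    {"linear":[0.0234,-0.0254,0],"delta_rot":[0,0,0],"grip":0.0912},
    {"linear":[0.0234,-0.0254,0],"delta_rot":[0,0,0],"grip":0.0912},
    {"linear":[0.0234,-0.0254,0],"delta_rot":[0,0,0],"grip":0.0912},
    {"linear":[0.0234,-0.0254,0],"delta_rot":[0,0,0],"grip":0.0912},
    {"linear":[0.0234,-0.0254,0],"delta_rot":[0,0,0],"grip":0.0912}
  ]
}}

```text
time_s: 1.4
ee_pos: [0.5276, 0.1649, 0.2137]
tool_rot: [-0.0, 0.136, 0.991, -0.0]
ft_force: [-0.5, 0.4, -0.2]
gripper_width: 0.0911
grip_force: 0.0
```

Call:
{"op": "move_arm", "data": {
  "increments": [
    {"linear":[0,0,0],"delta_rot":[0,0,0],"grip":0.0912},
    {"linear":[0,0,0],"delta_rot":[0,0,0],"grip":0.0912}
  ]
}}

```text
time_s: 1.57
ee_pos: [0.5274, 0.1652, 0.2134]
tool_rot: [-0.001, 0.137, 0.991, -0.0]
ft_force: [-0.8, -0.1, -0.4]
gripper_width: 0.0911
grip_force: 0.0
```

```bash
cat >> h.py <<'E'
from scipy.spatial.transform import Rotation as Ro
def wrist():
    s=sensors.observe(); c=dict(vision.get_image("wrist")); q=s["tool_rot"]
    T=np.eye(4); T[:3,:3]=Ro.from_quat([q[1],q[2],q[3],q[0]]).as_matrix(); T[:3,3]=s["ee_pos"]
    M=np.linalg.inv(T@np.array(c["tool_from_camera"])); c["R"]=M[:3,:3]; c["t"]=M[:3,3]; return s,c
E
python3 - <<'E'
from h import *
import pickle
s,c=wrist(); print(s["ee_pos"],s["tool_rot"]); save(c,"pics/w1.png"); pickle.dump(c,open("w1.pkl","wb"))
for X in ([.6115,.1445,.096],[.526,.165,.075],[.5556,-.178,.106]): print(w2px(c,X))
E
```

```text
[0.52739209 0.16524423 0.2133505 ] [-6.18668915e-04  1.37082666e-01  9.90559417e-01 -4.03321409e-05]
(np.float64(320.4350768149689), np.float64(273.31763403269326))
(np.float64(317.43257585607495), np.float64(193.22993197148773))
(np.float64(30.00478905293619), np.float64(304.8210129504576))
```

View pics/w1.png

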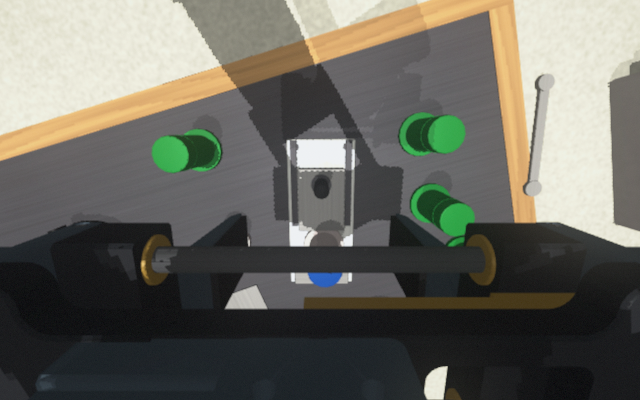

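The wrist view has the clamp aligned with the tool. The post top is near (321,184), about 4 px right of and 9 px above the prediction, and the cap is near (324,272).

Run:
```python
from h import *
import pickle
c=pickle.load(open("w1.pkl","rb"))
f=c["frame"].astype(int); g=f[165:210,300:345].sum(2)
for r in g[::2,5:40]: print(' '.join('%3d'%x for x in r))
print(px2w(c,321,184,.075))
m=(f[...,2]>120)&(f[...,0]<90); ys,xs=np.nonzero(m[240:300,280:370]); print(xs.min()+280,xs.max()+280,ys.min()+240,ys.max()+240)
```

```text
719 720 718 720 719 719 719 716 717 718 721 721 721 717 716 716 717 718 719 713 713 713 711 715 716 714 711 713 719 714 711 711 712 713 716
619 619 610 582 593 616 611 603 585 568 587 610 608 602 578 561 586 606 593 576 551 566 587 593 586 571 548 568 584 576 564 551 548 563 582
476 465 467 471 477 474 471 476 477 478 480 484 476 473 478 460 429 430 422 433 436 431 430 437 443 439 435 462 493 491 496 499 500 499 495
358 378 444 509 530 462 356 356 442 524 495 413 356 389 439 434 387 296 262 354 438 432 374 265 269 328 399 464 456 351 412 477 493 492 430
360 351 350 357 355 356 357 357 355 354 358 358 350 317 263 266 267 267 269 269 266 267 263 264 270 268 259 282 333 355 353 352 349 352 348
356 350 351 354 354 356 358 357 354 337 291 244 211 196 189 182 177 183 191 205 218 246 262 268 275 262 293 330 353 355 348 349 353 353 350
359 350 352 356 354 355 357 358 329 263 226 216 206 176 175 171 165 165 174 173 179 181 187 221 260 267 281 333 352 357 353 346 352 351 345
359 352 355 354 353 357 345 293 234 216 220 198 145 137 123 123 124 121 123 133 142 165 175 174 209 279 327 348 350 351 
[... 1470 characters left out ...]
1 348 349 352 354 346 347 354 358 356 347 350 353 351 343 342 344 348 350 351 347 343 343
359 355 354 353 350 349 348 352 354 352 359 358 350 352 351 349 353 348 351 354 354 348 341 350 357 348 339 340 349 352 348 347 348 344 343
357 360 349 353 353 348 355 353 357 353 354 355 355 350 346 352 353 348 347 350 353 351 349 355 353 353 336 343 353 352 348 347 347 344 338
354 354 354 353 353 350 350 358 354 353 355 357 353 349 352 357 350 344 346 356 355 351 348 351 357 351 341 343 350 351 349 348 346 346 339
360 356 350 350 349 349 350 352 355 352 352 355 348 346 347 349 350 348 349 356 353 348 346 349 354 347 339 342 350 348 352 350 344 340 339
[0.51693305 0.17169438 0.075     ]
308 341 273 287
```

Call:
{"op": "move_arm", "data": {
  "increments": [
    {"linear":[-0.002,0.002,-0.035],"delta_rot":[0,0,0],"grip":0.0912},
    {"linear":[0,0,-0.035],"delta_rot":[0,0,0],"grip":0.0912},
    {"linear":[0,0,-0.035],"delta_rot":[0,0,0],"grip":0.0912},
    {"linear":[0,0,-0.03],"delta_rot":[0,0,0],"grip":0.0912},
    {"linear":[0,0,-0.02],"delta_rot":[0,0,0],"grip":0.0912}
  ]
}}

```text
time_s: 2.03
ee_pos: [0.5218, 0.1694, 0.0562]
tool_rot: [-0.002, 0.134, 0.991, -0.001]
ft_force: [-1.0, 0.0, 0.3]
gripper_width: 0.0912
grip_force: 0.0
```

Call:
{"op": "move_arm", "data": {
  "increments": [
    {"linear":[0,0,-0.009],"delta_rot":[0,0,0],"grip":0.0912},
    {"linear":[0,0,0],"delta_rot":[0,0,0],"grip":0.0912},
    {"linear":[0,0,0],"delta_rot":[0,0,0],"grip":0.0912}
  ]
}}

```text
time_s: 2.28
ee_pos: [0.5248, 0.1694, 0.0506]
tool_rot: [0.0, 0.135, 0.991, 0.0]
ft_force: [0.0, -0.2, 0.0]
gripper_width: 0.0911
grip_force: 0.0
```

Run:
```python
from h import *
import pickle
s,c=wrist(); print(s["ee_pos"],s["tool_rot"]); pickle.dump(c,open("w2.pkl","wb"))
c["frame"]=cv2.resize(c["frame"][60:360,140:500],None,fx=2,fy=2); save(c,"pics/w2.png")
```

```text
[0.52483167 0.16938552 0.05061705] [2.67320541e-04 1.34919780e-01 9.90856454e-01 2.61703477e-04]
```

View pics/w2.png

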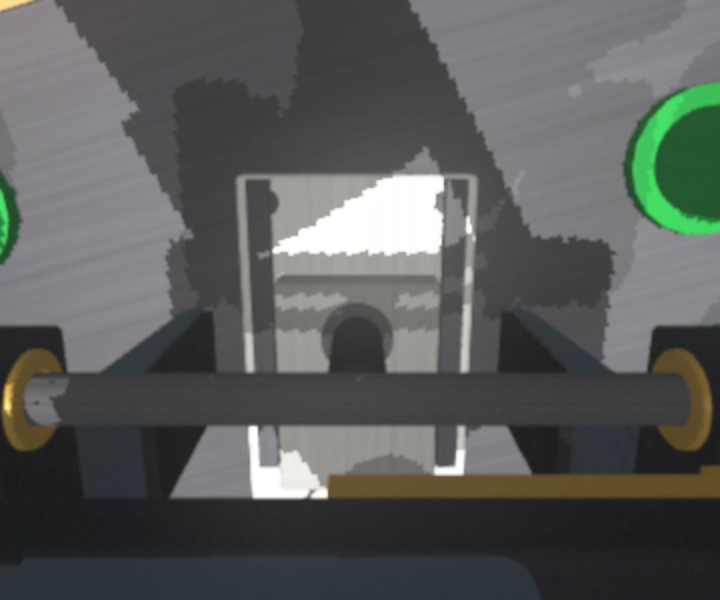

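The finger tips at crop columns 213 and 500 have their middle at 357, and the post is at 357, so it is centred. Going down and closing.

Call:
{"op": "move_arm", "data": {
  "increments": [
    {"linear":[0,0,-0.013],"delta_rot":[0,0,0],"grip":0.0912},
    {"linear":[0,0,0],"delta_rot":[0,0,0],"grip":0.04},
    {"linear":[0,0,0],"delta_rot":[0,0,0],"grip":0.0},
    {"linear":[0,0,0],"delta_rot":[0,0,0],"grip":0.0},
    {"linear":[0,0,0],"delta_rot":[0,0,0],"grip":0.0}
  ]
}}

```text
time_s: 2.75
ee_pos: [0.5255, 0.1687, 0.0381]
tool_rot: [0.001, 0.136, 0.991, 0.0]
ft_force: [0.3, -0.7, 1.0]
gripper_width: 0.0673
grip_force: 0.0
```

Call:
{"op": "move_arm", "data": {
  "increments": [
    {"linear":[0,0,0],"delta_rot":[0,0,0],"grip":0.0},
    {"linear":[0,0,0],"delta_rot":[0,0,0],"grip":0.0},
    {"linear":[0,0,0],"delta_rot":[0,0,0],"grip":0.0},
    {"linear":[0,0,0],"delta_rot":[0,0,0],"grip":0.0},
    {"linear":[0,0,0],"delta_rot":[0,0,0],"grip":0.0}
  ]
}}

```text
time_s: 3.17
ee_pos: [0.5248, 0.1684, 0.037]
tool_rot: [-0.0, 0.136, 0.991, 0.0]
ft_force: [0.3, 0.7, -0.6]
gripper_width: 0.034
grip_force: 0.0
```

Call:
{"op": "move_arm", "data": {
  "increments": [
    {"linear":[0,0,0],"delta_rot":[0,0,0],"grip":0.0},
    {"linear":[0,0,0],"delta_rot":[0,0,0],"grip":0.0},
    {"linear":[0,0,0],"delta_rot":[0,0,0],"grip":0.0},
    {"linear":[0,0,0],"delta_rot":[0,0,0],"grip":0.0},
    {"linear":[0,0,0],"delta_rot":[0,0,0],"grip":0.0}
  ]
}}

```text
time_s: 3.58
ee_pos: [0.5251, 0.1693, 0.037]
tool_rot: [0.0, 0.136, 0.991, 0.001]
ft_force: [0.2, 6.2, -1.2]
gripper_width: 0.0176
grip_force: 30.0
```

Call:
{"op": "move_arm", "data": {
  "increments": [
    {"linear":[-0.0048,0.00134,0],"delta_rot":[0,0,0],"grip":0.0},
    {"linear":[-0.0048,0.00134,0],"delta_rot":[0,0,0],"grip":0.0},
    {"linear":[-0.0048,0.00134,0],"delta_rot":[0,0,0],"grip":0.0},
    {"linear":[-0.0048,0.00134,0],"delta_rot":[0,0,0],"grip":0.0},
    {"linear":[-0.0048,0.00134,0],"delta_rot":[0,0,0],"grip":0.0}
  ]
}}

```text
time_s: 4.0
ee_pos: [0.5021, 0.1757, 0.037]
tool_rot: [0.002, 0.135, 0.991, 0.001]
ft_force: [4.7, 3.7, -4.6]
gripper_width: 0.0173
grip_force: 30.0
```

Call:
{"op": "move_arm", "data": {
  "increments": [
    {"linear":[-0.0048,0.00134,0],"delta_rot":[0,0,0],"grip":0.0},
    {"linear":[-0.0048,0.00134,0],"delta_rot":[0,0,0],"grip":0.0},
    {"linear":[-0.002,0.0005,0],"delta_rot":[0,0,0],"grip":0.0},
    {"linear":[0,0,0],"delta_rot":[0,0,0],"grip":0.0}
  ]
}}

```text
time_s: 4.33
ee_pos: [0.4898, 0.179, 0.037]
tool_rot: [0.001, 0.135, 0.991, 0.001]
ft_force: [1.9, 4.5, -4.4]
gripper_width: 0.0173
grip_force: 30.0
```

Call:
{"op": "move_arm", "data": {
  "increments": [
    {"linear":[-0.002,0.0005,0],"delta_rot":[0,0,0],"grip":0.0},
    {"linear":[-0.002,0.0005,0],"delta_rot":[0,0,0],"grip":0.0},
    {"linear":[0,0,0],"delta_rot":[0,0,0],"grip":0.0},
    {"linear":[0,0,0],"delta_rot":[0,0,0],"grip":0.0}
  ]
}}

```text
time_s: 4.67
ee_pos: [0.4892, 0.1793, 0.037]
tool_rot: [0.004, 0.135, 0.991, 0.001]
ft_force: [11.1, 0.1, -9.7]
gripper_width: 0.0175
grip_force: 30.0
```

The end stop is reached: 11 N, after 37.4 mm from a start near 2.6 mm. Easing off the push, opening and rising.

Call:
{"op": "move_arm", "data": {
  "increments": [
    {"linear":[0.0025,-0.0007,0],"delta_rot":[0,0,0],"grip":0.0},
    {"linear":[0,0,0],"delta_rot":[0,0,0],"grip":0.0912},
    {"linear":[0,0,0],"delta_rot":[0,0,0],"grip":0.0912},
    {"linear":[0,0,0],"delta_rot":[0,0,0],"grip":0.0912},
    {"linear":[0,0,0],"delta_rot":[0,0,0],"grip":0.0912}
  ]
}}

```text
time_s: 5.08
ee_pos: [0.4872, 0.1782, 0.037]
tool_rot: [-0.0, 0.135, 0.991, -0.0]
ft_force: [-0.4, 0.5, -0.9]
gripper_width: 0.0413
grip_force: 0.0
```

Call:
{"op": "move_arm", "data": {
  "increments": [
    {"linear":[0,0,0],"delta_rot":[0,0,0],"grip":0.0912},
    {"linear":[0,0,0],"delta_rot":[0,0,0],"grip":0.0912},
    {"linear":[0,0,0],"delta_rot":[0,0,0],"grip":0.0912},
    {"linear":[0,0,0],"delta_rot":[0,0,0],"grip":0.0912},
    {"linear":[0,0,0.003],"delta_rot":[0,0,0],"grip":0.0912}
  ]
}}

```text
time_s: 5.5
ee_pos: [0.4873, 0.1785, 0.0396]
tool_rot: [-0.001, 0.135, 0.991, -0.0]
ft_force: [-0.6, 0.4, -0.4]
gripper_width: 0.0745
grip_force: 0.0
```

Call:
{"op": "move_arm", "data": {
  "increments": [
    {"linear":[0,0,0.02],"delta_rot":[0,0,0],"grip":0.0912},
    {"linear":[0,0,0.03],"delta_rot":[0,0,0],"grip":0.0912},
    {"linear":[0,0,0.03],"delta_rot":[0,0,0],"grip":0.0912},
    {"linear":[0,0,0.03],"delta_rot":[0,0,0],"grip":0.0912},
    {"linear":[0,0,0],"delta_rot":[0,0,0],"grip":0.0912}
  ]
}}

```text
time_s: 5.92
ee_pos: [0.4913, 0.1799, 0.1561]
tool_rot: [0.005, 0.135, 0.991, 0.003]
ft_force: [0.3, 0.6, -0.1]
gripper_width: 0.0914
grip_force: 0.0
```

Run:
```python
from h import *
import pickle
s,c=wrist(); print(s["ee_pos"],s["tool_rot"]); pickle.dump(c,open("w3.pkl","wb"))
t=dict(cam("top")); pickle.dump(t,open("top2.pkl","wb"))
f=c["frame"][100:400,140:500]
print(w2px(c,[.611,.146,.096]),w2px(c,[.489,.179,.075]))
c["frame"]=cv2.resize(f,None,fx=2,fy=2); save(c,"pics/w3.png")
```

```text
[0.49130448 0.17989237 0.15606522] [0.00538006 0.13542176 0.99076967 0.0027304 ]
(np.float64(316.8302103979983), np.float64(336.3778220954073)) (np.float64(315.7628347172074), np.float64(204.26262979477514))
```

View pics/w3.png

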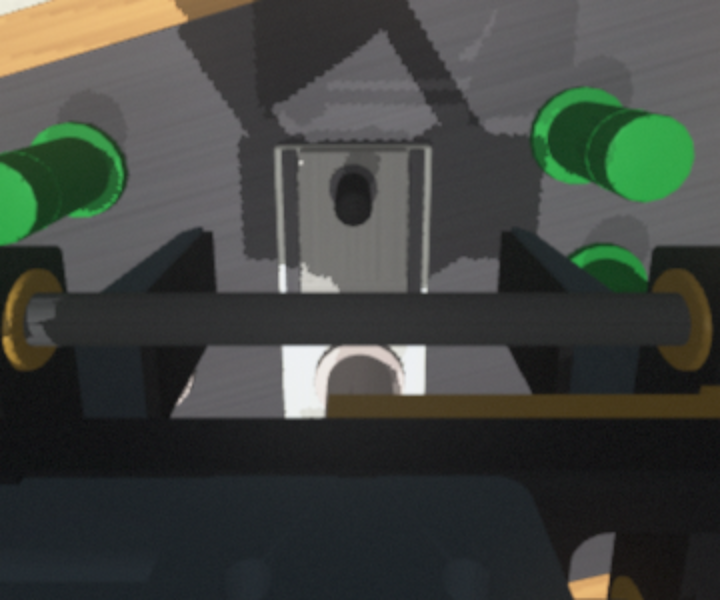

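The jaw is at the end of the base and the foot at crop (359,375), within a few mm of the clamp's line. Moving over the jar.

Call:
{"op": "move_arm", "data": {
  "increments": [
    {"linear":[0.0246,-0.0063,0],"delta_rot":[0,0,0],"grip":0.0912},
    {"linear":[0.0246,-0.0063,0],"delta_rot":[0,0,0],"grip":0.0912},
    {"linear":[0.0246,-0.0063,0],"delta_rot":[0,0,0],"grip":0.0912},
    {"linear":[0.0246,-0.0063,0],"delta_rot":[0,0,0],"grip":0.0912},
    {"linear":[0.0246,-0.0063,0],"delta_rot":[0,0,0],"grip":0.0912}
  ]
}}

```text
time_s: 6.43
ee_pos: [0.6106, 0.1465, 0.1478]
tool_rot: [-0.002, 0.135, 0.991, -0.001]
ft_force: [0.4, 1.2, 0.2]
gripper_width: 0.0915
grip_force: 0.0
```

Call:
{"op": "move_arm", "data": {
  "increments": [
    {"linear":[0,0,0],"delta_rot":[0,0,0],"grip":0.0912},
    {"linear":[0,0,0],"delta_rot":[0,0,0],"grip":0.0912},
    {"linear":[0,0,0],"delta_rot":[0,0,0],"grip":0.0912}
  ]
}}

```text
time_s: 6.68
ee_pos: [0.6092, 0.147, 0.1483]
tool_rot: [-0.002, 0.136, 0.991, -0.001]
ft_force: [0.7, -0.4, -0.5]
gripper_width: 0.0912
grip_force: 0.0
```

Run:
```python
from h import *
import pickle
s,c=wrist(); print(s["ee_pos"],s["tool_rot"]); pickle.dump(c,open("w4.pkl","wb"))
print(w2px(c,[.6105,.147,.096]))
c["frame"]=cv2.resize(c["frame"][100:400,140:500],None,fx=2,fy=2); save(c,"pics/w4.png")
```

```text
[0.60920749 0.1470194  0.14826761] [-1.94934368e-03  1.35542400e-01  9.90769492e-01 -5.21554669e-04]
(np.float64(318.4611778021003), np.float64(217.69561287699625))
```

View pics/w4.png

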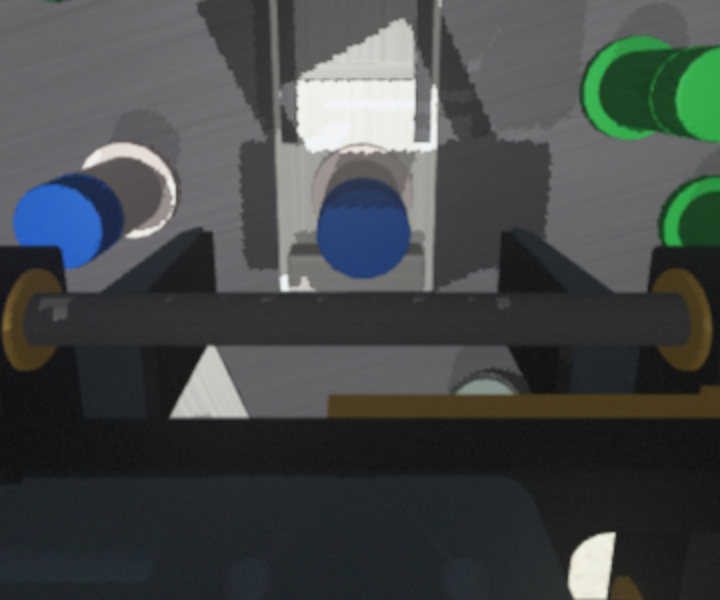

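The cap is at crop (363,231), about 2.5 mm to +y of the finger middle (357). Correcting that and going down.

Call:
{"op": "move_arm", "data": {
  "increments": [
    {"linear":[0.0007,0.0024,-0.02],"delta_rot":[0,0,0],"grip":0.0912},
    {"linear":[0,0,-0.025],"delta_rot":[0,0,0],"grip":0.0912},
    {"linear":[0,0,-0.025],"delta_rot":[0,0,0],"grip":0.0912},
    {"linear":[0,0,-0.02],"delta_rot":[0,0,0],"grip":0.0912},
    {"linear":[0,0,-0.011],"delta_rot":[0,0,0],"grip":0.0912}
  ]
}}

```text
time_s: 7.15
ee_pos: [0.6086, 0.1496, 0.0465]
tool_rot: [-0.002, 0.135, 0.991, -0.001]
ft_force: [-0.9, 0.4, 0.6]
gripper_width: 0.0913
grip_force: 0.0
```

Call:
{"op": "move_arm", "data": {
  "increments": [
    {"linear":[0,0,0],"delta_rot":[0,0,0],"grip":0.0912},
    {"linear":[0,0,0],"delta_rot":[0,0,0],"grip":0.03},
    {"linear":[0,0,0],"delta_rot":[0,0,0],"grip":0.03},
    {"linear":[0,0,0],"delta_rot":[0,0,0],"grip":0.03},
    {"linear":[0,0,0],"delta_rot":[0,0,0],"grip":0.03}
  ]
}}

```text
time_s: 7.57
ee_pos: [0.6122, 0.1498, 0.0504]
tool_rot: [0.001, 0.135, 0.991, 0.001]
ft_force: [0.4, 0.1, 0.3]
gripper_width: 0.0673
grip_force: 0.0
```

Call:
{"op": "move_arm", "data": {
  "increments": [
    {"linear":[0,0,0],"delta_rot":[0,0,0],"grip":0.02},
    {"linear":[0,0,0],"delta_rot":[0,0,0],"grip":0.02},
    {"linear":[0,0,0],"delta_rot":[0,0,0],"grip":0.02},
    {"linear":[0,0,0],"delta_rot":[0,0,0],"grip":0.02},
    {"linear":[0,0,0],"delta_rot":[0,0,0],"grip":0.02}
  ]
}}

```text
time_s: 7.98
ee_pos: [0.6115, 0.1495, 0.0491]
tool_rot: [0.0, 0.135, 0.991, 0.0]
ft_force: [-0.4, -1.0, 1.4]
gripper_width: 0.0393
grip_force: 30.0
```

Call:
{"op": "move_arm", "data": {
  "increments": [
    {"linear":[0,0,0],"delta_rot":[0,0,0],"grip":0.02},
    {"linear":[0,0,0],"delta_rot":[0,0,0],"grip":0.02}
  ]
}}

```text
time_s: 8.15
ee_pos: [0.6115, 0.1494, 0.0491]
tool_rot: [0.0, 0.135, 0.991, -0.0]
ft_force: [-0.2, -0.2, 1.6]
gripper_width: 0.0395
grip_force: 30.0
```

Call:
{"op": "move_arm", "data": {
  "increments": [
    {"linear":[0,0,0.01],"delta_rot":[0,0,0],"grip":0.02},
    {"linear":[0,0,0.02],"delta_rot":[0,0,0],"grip":0.02},
    {"linear":[0,0,0.025],"delta_rot":[0,0,0],"grip":0.02},
    {"linear":[0,0,0.025],"delta_rot":[0,0,0],"grip":0.02},
    {"linear":[0,0,0.025],"delta_rot":[0,0,0],"grip":0.02}
  ]
}}

```text
time_s: 8.57
ee_pos: [0.6111, 0.1496, 0.1552]
tool_rot: [-0.0, 0.135, 0.991, -0.0]
ft_force: [0.5, 0.2, -1.8]
gripper_width: 0.0399
grip_force: 30.0
```

Call:
{"op": "move_arm", "data": {
  "increments": [
    {"linear":[0,0,0.02],"delta_rot":[0,0,0],"grip":0.02},
    {"linear":[0,0,0.015],"delta_rot":[0,0,0],"grip":0.02},
    {"linear":[0,0,0],"delta_rot":[0,0,0],"grip":0.02},
    {"linear":[0,0,0],"delta_rot":[0,0,0],"grip":0.02},
    {"linear":[0,0,0],"delta_rot":[0,0,0],"grip":0.02}
  ]
}}

```text
time_s: 8.98
ee_pos: [0.6106, 0.1494, 0.1877]
tool_rot: [-0.001, 0.135, 0.991, -0.0]
ft_force: [-0.5, 0.3, -2.3]
gripper_width: 0.0397
grip_force: 30.0
```

Run:
```python
from h import *
import pickle
s=sensors.observe(); print(s["ee_pos"],s["tool_rot"],s["ft_force"],s["gripper_width"])
t=cam("top"); c=cam("scene")
a=cv2.resize(t["frame"][170:280,230:420],None,fx=4,fy=4,interpolation=cv2.INTER_CUBIC)
c=dict(c); c["frame"]=a; save(c,"pics/t3.png")
```

```text
[0.61057601 0.14941835 0.18774936] [-1.13190495e-03  1.35448325e-01  9.90783709e-01 -3.34754547e-04] [-0.45212013  0.30830016 -2.30572686] 0.03966303288244526
```

View pics/t3.png

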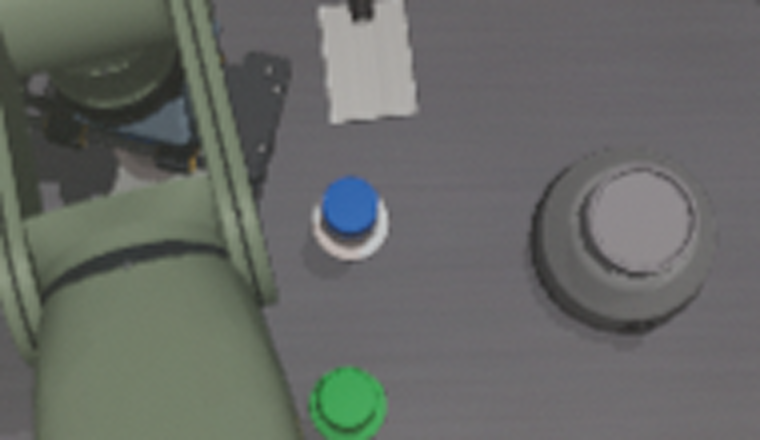

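The held jar weighs about 2.3 N, and the dish centre at crop (640,219) agrees with before. Jar b and the rest are undisturbed. Using the camera's jar-to-platform difference, the TCP target is about (0.5565,-0.1755).

Call:
{"op": "move_arm", "data": {
  "increments": [
    {"linear":[-0.003,-0.015,0],"delta_rot":[0,0,0],"grip":0.02},
    {"linear":[-0.005,-0.03,0],"delta_rot":[0,0,0],"grip":0.02},
    {"linear":[-0.005,-0.03,0],"delta_rot":[0,0,0],"grip":0.02},
    {"linear":[-0.005,-0.03,0],"delta_rot":[0,0,0],"grip":0.02},
    {"linear":[-0.005,-0.03,0],"delta_rot":[0,0,0],"grip":0.02}
  ]
}}

```text
time_s: 9.5
ee_pos: [0.5873, 0.0126, 0.188]
tool_rot: [-0.001, 0.135, 0.991, -0.0]
ft_force: [0.6, -0.8, -1.1]
gripper_width: 0.0396
grip_force: 30.0
```

Call:
{"op": "move_arm", "data": {
  "increments": [
    {"linear":[-0.005,-0.03,0],"delta_rot":[0,0,0],"grip":0.02},
    {"linear":[-0.005,-0.03,0],"delta_rot":[0,0,0],"grip":0.02},
    {"linear":[-0.005,-0.03,0],"delta_rot":[0,0,0],"grip":0.02},
    {"linear":[-0.005,-0.03,0],"delta_rot":[0,0,0],"grip":0.02},
    {"linear":[-0.005,-0.03,0],"delta_rot":[0,0,0],"grip":0.02}
  ]
}}

```text
time_s: 9.92
ee_pos: [0.562, -0.1375, 0.1881]
tool_rot: [-0.001, 0.136, 0.991, -0.0]
ft_force: [0.7, 0.7, -1.3]
gripper_width: 0.0395
grip_force: 30.0
```

Call:
{"op": "move_arm", "data": {
  "increments": [
    {"linear":[-0.004,-0.025,0],"delta_rot":[0,0,0],"grip":0.02},
    {"linear":[-0.003,-0.015,0],"delta_rot":[0,0,0],"grip":0.02},
    {"linear":[0,0,0],"delta_rot":[0,0,0],"grip":0.02},
    {"linear":[0,0,0],"delta_rot":[0,0,0],"grip":0.02},
    {"linear":[0,0,0],"delta_rot":[0,0,0],"grip":0.02}
  ]
}}

```text
time_s: 10.33
ee_pos: [0.556, -0.1752, 0.1884]
tool_rot: [-0.001, 0.136, 0.991, 0.0]
ft_force: [0.1, 0.5, -2.0]
gripper_width: 0.0399
grip_force: 30.0
```

Run:
```python
from h import *
import pickle
s,w=wrist(); print(s["ee_pos"],s["tool_rot"],s["ft_force"],s["gripper_width"])
t=cam("scene"); pickle.dump(t,open("s4.pkl","wb")); pickle.dump(w,open("w5.pkl","wb"))
p=s["ee_pos"]
print(w2px(t,[p[0],p[1],.1137+.038]),w2px(w,[.5565,-.1755,.106]))
x0,y0=260,120
a=cv2.resize(t["frame"][120:220,260:360],None,fx=4,fy=4,interpolation=cv2.INTER_CUBIC)
b=w["frame"][100:300,220:420]; b=cv2.resize(b,(400,400),interpolation=cv2.INTER_CUBIC)
c=dict(t); c["frame"]=np.hstack([a,b]); save(c,"pics/s4.png")
```

```text
[ 0.55597257 -0.17516443  0.18844402] [-5.84411357e-04  1.35617162e-01  9.90761074e-01  3.71708630e-04] [ 0.11202033  0.4696106  -1.97403752] 0.03985535709804914
(np.float64(308.8834460767731), np.float64(151.1699478035791)) (np.float64(317.7123475883054), np.float64(207.5098914247933))
```

View pics/s4.png

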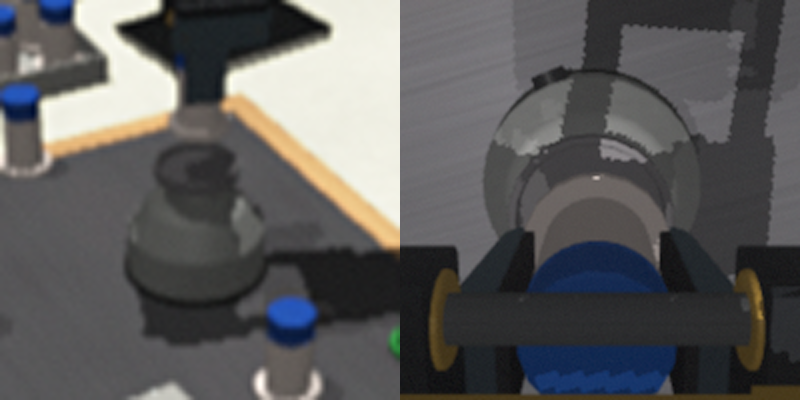

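Left, scene: the dish rim spans 155–237 and the foot 171–226. Right, wrist: the body centre is at column 592, the dish about 593 and the foot 597, with the rim's far edge at row 135 and the foot's at row 176. I compare these with projections.

Run:
```python
from h import *
import pickle
t=pickle.load(open("s4.pkl","rb"));w=pickle.load(open("w5.pkl","rb"))
def circ(c,x,y,z,r):
    a=np.linspace(0,2*np.pi,72); p=np.array([w2px(c,[x+r*np.cos(k),y+r*np.sin(k),z]) for k in a])
    return p.min(0),p.max(0)
ws=lambda q:(np.array(q)-[220,100])*2+[400,0]; ss=lambda q:(np.array(q)-[260,120])*4
for nm,x,y,z,r in(("foot",.556,-.1752,.151,.028),("rim out",.556,-.1752,.114,.038),("rim in",.556,-.1752,.114,.034),("body",.556,-.1752,.080,.065),("body0",.556,-.1752,.0,.065)):
    print(nm,"wrist",[ws(q).round(1) for q in circ(w,x,y,z,r)],"scene",[ss(q).round(1) for q in circ(t,x,y,z,r)])
```

```text
foot wrist [array([523.8, 172.3]), array([667.8, 309.9])] scene [array([163.7, 109.6]), array([227.3, 141.6])]
rim out wrist [array([511.9, 134.5]), array([679.6, 296.5])] scene [array([152.8, 139.8]), array([237.7, 184.1])]
rim in wrist [array([520.7, 143.6]), array([670.8, 288.5])] scene [array([157.3, 142.1]), array([233.2, 181.7])]
body wrist [array([468.7,  70.6]), array([722.7, 318.2])] scene [array([123.3, 156.6]), array([266.6, 233.7])]
body0 wrist [array([495.7,  70. ]), array([695.6, 267. ])] scene [array([125.3, 227.4]), array([263.8, 307.1])]
```

Call:
{"op": "move_arm", "data": {
  "increments": [
    {"linear":[-0.0005,-0.002,0],"delta_rot":[0,0,0],"grip":0.02},
    {"linear":[0,0,-0.012],"delta_rot":[0,0,0],"grip":0.02},
    {"linear":[0,0,-0.012],"delta_rot":[0,0,0],"grip":0.02},
    {"linear":[0,0,-0.008],"delta_rot":[0,0,0],"grip":0.02},
    {"linear":[0,0,0],"delta_rot":[0,0,0],"grip":0.02}
  ]
}}

```text
time_s: 10.85
ee_pos: [0.5548, -0.1766, 0.1551]
tool_rot: [-0.002, 0.135, 0.991, 0.0]
ft_force: [0.3, -0.0, -1.9]
gripper_width: 0.0395
grip_force: 30.0
```

Call:
{"op": "move_arm", "data": {
  "increments": [
    {"linear":[0,0,-0.003],"delta_rot":[0,0,0],"grip":0.02},
    {"linear":[0,0,-0.003],"delta_rot":[0,0,0],"grip":0.02},
    {"linear":[0,0,-0.002],"delta_rot":[0,0,0],"grip":0.02},
    {"linear":[0,0,0],"delta_rot":[0,0,0],"grip":0.02},
    {"linear":[0,0,0],"delta_rot":[0,0,0],"grip":0.02}
  ]
}}

```text
time_s: 11.27
ee_pos: [0.5561, -0.1775, 0.1492]
tool_rot: [0.0, 0.136, 0.991, 0.0]
ft_force: [-0.5, -0.2, -2.4]
gripper_width: 0.0397
grip_force: 30.0
```

Call:
{"op": "move_arm", "data": {
  "increments": [
    {"linear":[0,0,-0.002],"delta_rot":[0,0,0],"grip":0.02},
    {"linear":[0,0,-0.002],"delta_rot":[0,0,0],"grip":0.02},
    {"linear":[0,0,0],"delta_rot":[0,0,0],"grip":0.02},
    {"linear":[0,0,0],"delta_rot":[0,0,0],"grip":0.02}
  ]
}}

```text
time_s: 11.6
ee_pos: [0.5558, -0.1774, 0.1448]
tool_rot: [-0.0, 0.135, 0.991, 0.0]
ft_force: [0.0, -0.3, -1.7]
gripper_width: 0.0395
grip_force: 30.0
```

Call:
{"op": "move_arm", "data": {
  "increments": [
    {"linear":[0,0,-0.002],"delta_rot":[0,0,0],"grip":0.02},
    {"linear":[0,0,-0.001],"delta_rot":[0,0,0],"grip":0.02},
    {"linear":[0,0,0],"delta_rot":[0,0,0],"grip":0.02},
    {"linear":[0,0,0],"delta_rot":[0,0,0],"grip":0.02}
  ]
}}

```text
time_s: 11.93
ee_pos: [0.5563, -0.1776, 0.1428]
tool_rot: [0.001, 0.135, 0.991, -0.0]
ft_force: [-1.1, -0.1, 4.4]
gripper_width: 0.0393
grip_force: 30.0
```

Contact came at TCP z 0.143, which is the floor height (the rim would have met it at 0.151). Pressing on to about 0.135.

Call:
{"op": "move_arm", "data": {
  "increments": [
    {"linear":[0,0,-0.002],"delta_rot":[0,0,0],"grip":0.02},
    {"linear":[0,0,-0.002],"delta_rot":[0,0,0],"grip":0.02},
    {"linear":[0,0,-0.002],"delta_rot":[0,0,0],"grip":0.02},
    {"linear":[0,0,-0.0017],"delta_rot":[0,0,0],"grip":0.02},
    {"linear":[0,0,0],"delta_rot":[0,0,0],"grip":0.02}
  ]
}}

```text
time_s: 12.35
ee_pos: [0.5563, -0.1776, 0.1349]
tool_rot: [0.001, 0.136, 0.991, -0.0]
ft_force: [-1.6, -0.5, 8.1]
gripper_width: 0.0394
grip_force: 30.0
```

Call:
{"op": "move_arm", "data": {
  "increments": [
    {"linear":[0,0,0],"delta_rot":[0,0,0],"grip":0.02},
    {"linear":[0,0,0],"delta_rot":[0,0,0],"grip":0.02},
    {"linear":[0,0,0],"delta_rot":[0,0,0],"grip":0.02},
    {"linear":[0,0,0],"delta_rot":[0,0,0],"grip":0.02},
    {"linear":[0,0,0],"delta_rot":[0,0,0],"grip":0.02}
  ]
}}

```text
time_s: 12.77
ee_pos: [0.5563, -0.1776, 0.1352]
tool_rot: [0.001, 0.136, 0.991, -0.0]
ft_force: [-1.7, -1.0, 6.7]
gripper_width: 0.0391
grip_force: 30.0
```

Run:
```python
from h import *
t=dict(cam("scene")); t["frame"]=cv2.resize(t["frame"][110:270,240:420],None,fx=3.5,fy=3.5,interpolation=cv2.INTER_CUBIC); save(t,"pics/s5.png")
for i in range(3):
    cam("scene"); s=sensors.observe(); print(s["ee_pos"],s["ft_force"],s["wrist_torque"],s["grip_force"])
```

```text
[ 0.55633656 -0.17759308  0.13525295] [-1.23177943  0.42285442  6.87083186] [ 0.15322622  0.31466909 -0.06395107] 30.00108316540718
[ 0.55633198 -0.17759785  0.13524419] [-2.5501944  -0.56637469  7.98983639] [0.19689617 0.37840098 0.03701255] 30.001067519187927
[ 0.5563215  -0.17759665  0.1352662 ] [-0.36795382  0.19721505  7.99988334] [0.19023253 0.31212664 0.02252673] 30.001098811626434
```

View pics/s5.png

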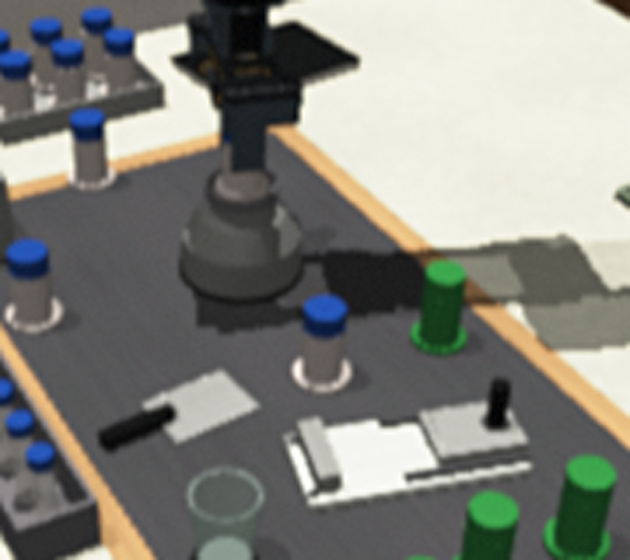

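The jar's foot sits inside the dish at crop (240,180). The clamp at (410,450) is open and empty, and the bystanders are in place. The total force is about 7.7 + 2.1 ≈ 10 N and the press about 7.8 mm, steady.

```bash
python3 -c "
from bench import ctrl; print(ctrl.hand_in())"
```

```text
the job is handed in; nothing more can be done
None
```

I handed the job in with the clamp open and the jar still gripped upright in the mixer's dish, pressing the platform down about 7.8 mm with about 10 N, both worked out from the arm's height and force readings; the hand-in returned no verdict.

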